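Latch the sensor test chamber and hold the purge paddle level

TASK

Swing the steel hasp of the round test chamber over its lid until it lies flat over the catch; only then press the sprung purge paddle on the valve block down until it is level, never driving it down to its stop. Finish while still holding the paddle level with the fingers (do not let go: it springs back up), with the hasp still closed and the small things lying around left where they are.

Things in the scene. Friction and masses are not known exactly. Their poses are not given: they have to be found in the camera images.
- chamber: Round aluminium test chamber fixed to the bench, left or right of the valve; 160 mm diameter, origin at the centre of its underside, z up, lid top at z = 67 mm. The lid hinges on its +x side, the hasp on its -x side (block 36 mm wide). The catch is an upright steel staple (10 x 6 mm) on the lid, 43 mm from the centre towards -x, 14 mm tall.
- lid (a joint): Angle of the chamber's lid (rad), 0 = shut (as it starts), grows as it is lifted. Leave it shut.
- hasp (a joint): Angle of the hasp (rad): 0 = lying flat on the lid over the catch, 1.57 = standing straight up, above that leaning outwards away from the lid (limit 2.05). It starts open, between 1.35 and 1.95. A stiff hinge (about 0.12 N m) leaves it where it is put.
- hasp_hinge (a point): Point on the hasp's hinge axis, middle of the strap's width, 90 mm from the chamber's centre towards its -x and 70 mm above the bench. The axes turn with the hasp: x along the strap from the hinge to its free end, y along the hinge axis, z out of the face that is on top when closed (outward when standing open).
- hasp_end (a point): Point on the strap's upper (when open: outer) face, 70 mm from the hinge axis; push here. The strap is steel, 30 mm wide, 4 mm thick, ends in a rolled edge at 87 mm; its slot (14 mm wide) for the staple runs from 36 to 58 mm from the hinge. Same axes as hasp_hinge.
- valve: Purge valve block with its paddle, fixed to the bench: base plate 130 (x) x 64 (y) x 10 mm, origin at the centre of its underside, z up. An aluminium block with two upright cheeks stands at its -x end and carries the paddle's pivot; the top edges of the cheeks are 88 mm high, flush with the top of the paddle when the paddle is level.
- paddle (a joint): Angle of the purge paddle (rad): 0 = released, sloping up by 0.40 rad towards its free end; 0.40 = level; 0.80 = down on its stop. Grows as it is pressed. The spring needs about 4 N to start it, 8 N at level and 12 N near the stop, pressing at paddle_press; it springs back when let go.
- paddle_pivot (a point): Point on the paddle's pivot axis, 85 mm above the bench, 45 mm from the valve's centre towards its -x. The axes turn with the paddle: x along the paddle to its free end, z out of its top face.
- paddle_press (a point): Point on the top face of the paddle where to press, 85 mm along the paddle from the pivot. The paddle is a steel plate 36 mm wide, 6 mm thick, its free end 105 mm from the pivot; it points to the valve's +x. With the paddle level this point is 88 mm above the bench, released about 121 mm.
- jar: Small closed jar, 38 mm diameter, 55 mm tall, origin at the centre of its underside; bystander, leave alone.
- board: Green circuit board 60 x 44 mm, 14 mm high with its parts; origin at the centre of its underside; bystander, leave alone.
- screwdriver: Black-handled screwdriver about 160 mm long lying on the bench, along its x; bystander, leave alone.
- dish: Glass dish 88 mm diameter, 16 mm tall, origin at the centre of its underside; bystander, leave alone.
- wingnut: Steel wing nut, 42 mm across the wings, 19 mm tall, origin at the centre of its underside; bystander, leave alone.
- fitting: Brass hose fitting standing upright, 24 mm diameter, 34 mm tall, origin at the centre of its underside; bystander, leave alone.
Mind the look-alikes: they are no part of the job. Leave any pink or purple look-alike of the chamber alone.

How it is judged:
On the way, in this order (a step that is already met when the one before it is completed fails the run):
1. the hasp lies flat over the catch (value of joint hasp below 0.08 rad), for 0.2 s.
2. the paddle is held level with the hasp closed (value of joint paddle between 0.31 and 0.49 rad and value of joint hasp below 0.08 rad and contact force between the fingers and valve above 4 N), for 0.5 s.
At the end, for the whole second after the job is handed in: The hasp is closed (angle below 0.08 rad), the lid is shut (below 0.05 rad), and the fingers hold the paddle still and level (joint 0.31 to 0.49 rad, within 0.09 rad of level) with more than 4 N; the program ends while holding it (all of step 2 and value of joint lid below 0.05 rad and velocity of joint paddle between -0.1 and 0.1 rad/s); the arm keeps its last pose, push and grip.
It fails at once if the paddle is pressed while the hasp is open (value of joint paddle above 0.2 rad and value of joint hasp above 0.15 rad).
It fails at once if the paddle is driven down to its stop (past 0.72 rad) (value of joint paddle above 0.72 rad).
It fails at once if a bystander is moved by more than 30 mm (distance of any of jar, board, screwdriver, dish, wingnut, fitting from where it was at the start of the episode above 0.03 m).
It also fails if it takes over 48 s, if anything falls off the work surface, if the arm or the gripper's body presses on something with over 40 N, if the wrist force passes 120 N, or if a joint passes its speed limit or range.

ROBOT

A 6-joint arm with a two-finger parallel gripper is mounted at the origin on the work surface. World frame = base frame: x ahead of the robot, y to its left, z up, the work surface at z = 0. Lengths are in m, angles in rad, forces in N, time in s.
With the tool pointing down it reaches from about 0.25 to 0.775 m from the base axis. Payload 4 kg.
Tool frame: the origin (TCP) lies at the very end of the fingers, on their centre line; the grasp point (between the pads) lies 19 mm behind it (robot.hold_point_z is the distance from the TCP to the grasp point, in m); z points along the fingers, y is the line along which they close (so a half turn about z gives the same grasp; the last joint's range is limited). The gripper opens to 94 mm and grips with 3 to 60 N. Pads are 16 mm wide; open, the fingers measure 119 mm over their backs; the gripper's body (75 mm by 177 mm) begins 78 mm behind the grasp point.
Start: joints at [-1.326, 0.087, 1.371, -0, 1.684, -0.103], TCP at [0.187, -0.517, 0.206] pointing down, gripper open.
Joint ranges: [-3.1, 3.1], [-0.76, 2.03], [0.27, 2.55], [-1.08, 4.22], [0.17, 2.65], [-2.57, 2.57]. Speed limits (rad/s): [2.79, 2.79, 3.14, 3.14, 3.14, 3.14].

INTERFACE

Orientations are given as [roll, pitch, yaw] about the fixed x, y, z axes, in that order (R = Rz(yaw) Ry(pitch) Rx(roll)).
In Python, from bench import robot gives the robot as it stands.
- The arm moves only by the tool carry_out, never from a script. Its argument "steps" is a list of rows, each a list of 3 entries, a list of its own where there are three numbers: the shift along the tool's x, y, z in m, then the turn about the tool's z in units of 10 degrees (1.0 is 10 degrees), then the closure, from -1 (fully open) to 1 (shut). In form: [[[tx, ty, tz], roll, jaw], ...]. A call has 1 to 10 rows; each row is the pose to reach, as a shift and turn from the pose commanded when the call began, along the tool's axes at that moment; what a row does not reach only later rows make up. A row lasts 1/8 s, in which the tool goes at most 62.5 mm and 10.7 degrees, less where a joint would pass 70% of its speed; a pose out of reach is approached as far as the arm can. A call with a gripper value outside its range is refused whole. The fingers move at their own pace and stop on an object; the grip force is fixed at half the most. Time passes only in rows, so rows that repeat a pose let the fingers close. It gives the time, the measured TCP pose, the force, the opening and the grip force at its end, in the units of the state.
- robot.get_obs(): the state, without advancing time (a new reading comes with each control period).
- robot.snapshot(name): name is "side" or "top" or "wrist"; returns a dict with "image" (480x640x3 uint8, red, green, blue), "z_map" (480x640 float32, m along the optical axis (not along the pixel's ray), 0 where there is no reading), "mtx" (3x3 intrinsics, pixels), "R" (3x3) and "t" (3): a world point X has camera coordinates R X + t. Camera axes: x right, y down, z forward; pixel columns grow to the right and rows downward; lengths in m; the calibration is good to about 2 mm. A picture is of the moment at which its call begins.
- robot.close_job(): hands the job in; it is judged then, once.
The state is a dict: "time": time; "joint_positions": joint angles; "qvel": joint speeds; "joint_torque": joint torques, N m; "tool_pos": TCP position; "ee_rot": TCP orientation; "wrist_force": force on the tool from outside, world axes, zero at the start; "wrist_torque": the same for the moment, N m; "width": finger opening in m; "finger_force": force on a finger pad.
Only numpy, scipy, OpenCV 4.12 (cv2) and the standard library are available. Lean on these libraries where they do the work, as an engineer would, in place of code of your own. Each camera call takes 0.05 s, during which the arm holds its last target. There are 200 camera calls.

## Working session

There is one attempt and no reset: what is moved stays moved. The work goes in short steps, Python scripts to look and compute and a tool call to move; the robot and the scene stay as the last step left them, time stands still between calls to the robot, and variables do not carry over. Pictures are saved under pics/ and viewed, at most 10 in all, crops included, and the job is handed in when it is done.

Besides the shell and the picture viewer there is one more tool, called as name(argument=value, ...) on one line, values as JSON. carry_out: Moves the arm, as the interface text tells. Its arguments: {"type":"object","properties":{"steps":{"type":"array","items":{"type":"array"}}},"required":["steps"]}

```bash
mkdir -p pics; cat > h.py <<'E'
import numpy as np, cv2
from bench import robot
def snap(n):
    s=robot.snapshot(n); np.savez(f'{n}.npz',**s); return s
def load(n): return dict(np.load(f'{n}.npz'))
def cloud(s):
    z=s['z_map']; v,u=np.mgrid[:480,:640]; K=s['mtx']
    P=np.stack([(u-K[0,2])/K[0,0]*z,(v-K[1,2])/K[1,1]*z,z],-1)
    W=(P-s['t'])@s['R']; W[z==0]=np.nan; return W
E
python3 - <<'E'
from h import *
for n in('top','side'):
    s=snap(n); cv2.imwrite(f'pics/{n}1.png',s['image'][...,::-1])
o=robot.get_obs(); print(o['time'],o['tool_pos'],o['ee_rot'],o['wrist_force'])
E
```

```text
0.1 [ 0.18731235 -0.51661298  0.20445023] [-3.13966022e+00 -1.86796012e-04  3.47763763e-01] [ 0.00597313 -0.0531668  -0.47325794]
```

View pics/top1.png

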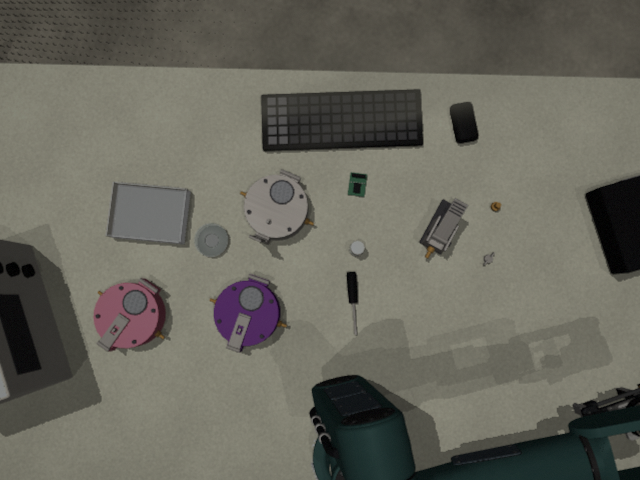

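View pics/side1.png

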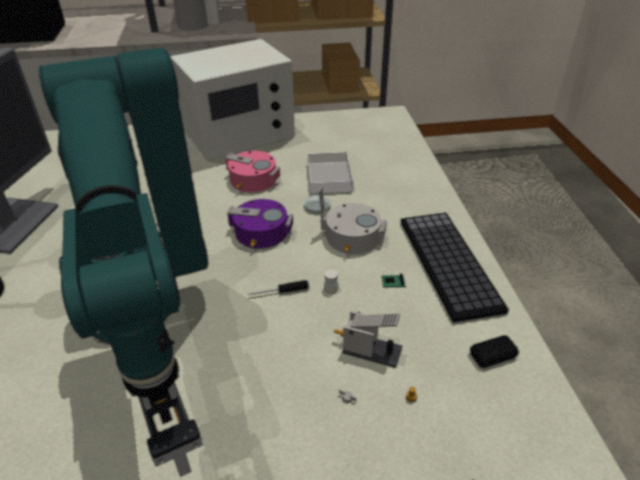

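The top view shows three candidates for the chamber: grey aluminium (276,207) with its hasp standing near (262,240), pink (130,315) and purple (248,313). I choose the grey one. There is only one valve, at (443,228), with the paddle's ribbed free end up-right near (457,207).

```bash
python3 - <<'E'
from h import *
s=load('top'); W=cloud(s)
im=s['image'][...,::-1]
a=cv2.resize(im[165:265,225:325],(400,400),interpolation=3); b=cv2.resize(im[180:280,400:500],(400,400),interpolation=3)
cv2.imwrite('pics/crop1.png',np.hstack([a,b]))
def reg(x0,x1,y0,y1,lo,hi):
    w=W[y0:y1,x0:x1].reshape(-1,3); return w[(w[:,2]>lo)&(w[:,2]<hi)]
c=reg(235,320,165,250,.060,.071); 
print('lid',len(c),np.median(c,0),c.min(0),c.max(0),cv2.minEnclosingCircle(c[:,:2].astype('f')))
h=reg(240,295,215,262,.076,.2); print('hasp',len(h),h.mean(0),h.min(0),h.max(0))
for z in np.arange(.076,.17,.01):
    q=h[(h[:,2]>=z)&(h[:,2]<z+.01)]
    if len(q): print(round(z,3),len(q),q.mean(0).round(4),cv2.minAreaRect(q[:,:2].astype('f')))
for nm,lo,hi in(('base',.005,.02),('all',.005,.2),('hi',.08,.2)):
    p=reg(415,475,190,262,lo,hi); print(nm,len(p),cv2.minAreaRect(p[:,:2].astype('f')),p.min(0),p.max(0))
for n,(u,v) in dict(jar=(358,247),board=(357,185),sd=(352,288),sdtip=(355,333),dish=(213,240),wing=(488,259),fit=(495,207),ch=(276,207)).items():print(n,W[v,u].round(3))
E
```

```text
lid 2943 [0.61897818 0.21085196 0.0661149 ] [0.52663107 0.13207861 0.06001354] [0.71066044 0.28977703 0.07099439] ((0.6182670593261719, 0.20896631479263306), 0.0943366140127182)
hasp 70 [0.53605764 0.24264264 0.12877433] [0.52084443 0.19273548 0.07611049] [0.58528138 0.262301   0.16004107]
0.076 14 [0.5608 0.2295 0.0801] ((0.5625324249267578, 0.2247127741575241), (0.030245225876569748, 0.06795287132263184), 54.695167541503906)
0.086 2 [0.533  0.2375 0.0912] ((0.5329912900924683, 0.23754455149173737), (0.014041967689990997, 0.0), -119.36383056640625)
0.096 5 [0.5355 0.2441 0.101 ] ((0.5353187918663025, 0.24400056898593903), (0.022960856556892395, 0.0008347590337507427), 69.01729583740234)
0.106 3 [0.5321 0.2406 0.1107] ((0.5326765179634094, 0.241534024477005), (0.021088775247335434, 0.0007390035316348076), 65.21298217773438)
0.116 3 [0.5313 0.2405 0.1188] ((0.5333601832389832, 0.24365225434303284), (0.025243952870368958, 0.0021106472704559565), 62.04965591430664)
0.126 3 [0.5329 0.2461 0.1325] ((0.5333278775215149, 0.24684572219848633), (0.01824822835624218, 0.0007184215355664492), 67
[... 518 characters left out ...]
15311791002750397), 0.041940838098526) [ 0.50007239 -0.2990622   0.00500518] [ 0.68390493 -0.14593558  0.01921129]
all 1534 ((0.5919582843780518, -0.22250549495220184), (0.18378935754299164, 0.15311791002750397), 0.041940838098526) [ 0.50007239 -0.2990622   0.00500518] [ 0.68390493 -0.14593558  0.13297942]
hi 835 ((0.5822344422340393, -0.21198683977127075), (0.06189761683344841, 0.11810602247714996), 63.01151657104492) [ 0.51842189 -0.25422024  0.08000254] [ 0.64060177 -0.16118017  0.13297942]
jar [0.523 0.003 0.057]
board [0.69  0.006 0.007]
sd [0.422 0.015 0.024]
sdtip [0.309 0.004 0.015]
dish [0.538 0.375 0.003]
wing [ 0.505 -0.335  0.007]
fit [ 0.638 -0.349  0.021]
ch [0.617 0.209 0.068]
```

View pics/crop1.png

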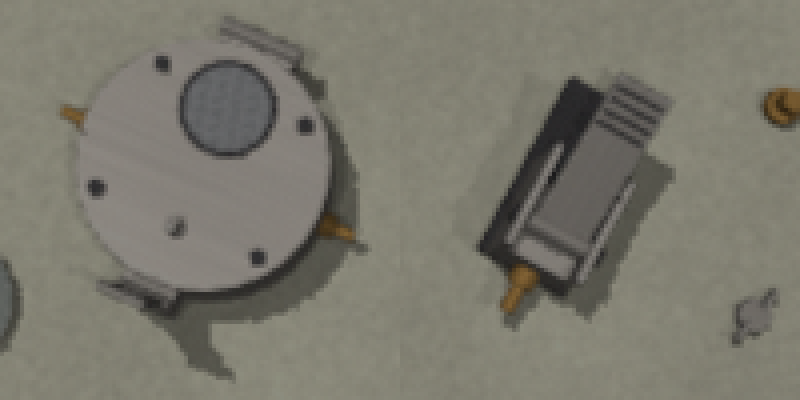

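The crop confirms it: grey chamber, staple at crop (176,227), hasp standing at about (140,292), valve paddle sloping up to the right. Next I refine the poses.

```bash
cat > fit.py <<'E'
from h import *
from scipy.optimize import least_squares
s=load('top'); W=cloud(s)
# chamber: lid outline via image mask of points at lid height
m=np.zeros((480,640),np.uint8); sub=(W[...,2]>.060)&(W[...,2]<.072); m[165:245,235:320]=sub[165:245,235:320]
m=cv2.morphologyEx(m,cv2.MORPH_OPEN,np.ones((9,9)))
ct=max(cv2.findContours(m,0,1)[0],key=cv2.contourArea)[:,0]
p=W[ct[:,1],ct[:,0]]; r=least_squares(lambda q:np.hypot(p[:,0]-q[0],p[:,1]-q[1])-q[2],[.618,.21,.08],loss='soft_l1',f_scale=.002)
c=r.x; print('chamber',c)
h=W[215:262,240:295].reshape(-1,3); h=h[(h[:,2]>.1)&(h[:,2]<.2)]
t=h[h[:,2]>.14]
d=c[:2]-.5*(np.array([t[:,:2].min(0),t[:,:2].max(0)]).sum(0)); print('strap top mid',c[:2]-d,'dist',np.hypot(*d),'yaw deg',np.degrees(np.arctan2(d[1],d[0])),'ztop',t[:,2].max())
# paddle
P=W[190:262,415:475].reshape(-1,3); P=P[(P[:,2]>.091)&(P[:,2]<.15)]
A=np.c_[P[:,:2],np.ones(len(P))]; k=least_squares(lambda q:A@q-P[:,2],[0,0,.1],loss='soft_l1',f_scale=.002).x
print('paddle slope',np.arctan(np.hypot(*k[:2])),'yaw',np.degrees(np.arctan2(k[1],k[0])),cv2.minAreaRect(P[:,:2].astype('f')))
u=k[:2]/np.hypot(*k[:2]); n=np.array([-u[1],u[0]])
q=P[:,:2]; al=q@u; ac=q@n; print('along',np.percentile(al,[0,1,99,100]),'across',np.percentile(ac,[0,2,98,100]))
mid=.5*(np.percentile(ac,2)+np.percentile(ac,98)); tip=np.percentile(al,99.5)
print('tip',tip*u+mid*n,'press level from tip', (tip-.105*np.cos(.4)+.003*np.sin(.4)*0+.085)*u+mid*n,'released',(tip-.02*np.cos(.4))*u+mid*n)
E
python3 fit.py
```

```text
chamber [0.60428364 0.17126426 0.01792095]
strap top mid [0.52889399 0.24775531] dist 0.10739870551032794 yaw deg -45.41548605195658 ztop 0.16004107154980493
paddle slope 0.3728488380636247 yaw -26.159529237340443 ((0.5877968072891235, -0.21540093421936035), (0.04916432127356529, 0.10478955507278442), 58.7818603515625)
along [0.57099167 0.57410774 0.67220756 0.67509646] across [0.04518075 0.04783872 0.08338161 0.09486911]
tip [ 0.63322315 -0.23793149] press level from tip [ 0.62271135 -0.23276826] released [ 0.61668882 -0.22981009]
```

```bash
sed -i "s/sub=(W.*<.072);/sub=(W[...,2]>.05)\&(W[...,2]<.085);/; s/MORPH_OPEN,np.ones((9,9))/MORPH_CLOSE,np.ones((5,5))/" fit.py; sed -i "s/^p=W\[ct.*\]; r=/p=W[ct[:,1],ct[:,0]]; p=p[np.isfinite(p[:,0])]; r=/" fit.py; python3 fit.py | head -2
```

```text
chamber [0.62035808 0.21028478 0.07964671]
strap top mid [0.52889399 0.24775531] dist 0.09884190171295192 yaw deg -22.277678540266308 ztop 0.16004107154980493
```

```bash
cat >> h.py <<'E'
from scipy.spatial.transform import Rotation as Ro
C=np.array([.6204,.2103]); YC=np.radians(-22.3)
V=np.array([.6220,-.2325]); YV=np.radians(-26.5)
def ch(x,z,y=0): return np.r_[C+[x*np.cos(YC)-y*np.sin(YC),x*np.sin(YC)+y*np.cos(YC)],z]
def st():
    o=robot.get_obs(); print('t',o['time'],'tcp',np.round(o['tool_pos'],4),'rpy',np.round(o['ee_rot'],3),'F',np.round(o['wrist_force'],2),'q',np.round(o['joint_positions'],2)); return o
def shifts(T):
    o=st(); R=Ro.from_euler('xyz',o['ee_rot']).as_matrix()
    for t in T: print((R.T@(t-o['tool_pos'])).round(3))
E
python3 - <<'E'
from h import *
shifts([ch(-.135,.20),ch(-.135,.14)])
E
```

```text
t 0.1 tcp [ 0.1873 -0.5166  0.2045] rpy [-3.14  -0.     0.348] F [ 0.01 -0.05 -0.47] q [-1.33  0.09  1.37 -0.    1.68 -0.1 ]
[ 0.555 -0.627  0.006]
[ 0.555 -0.626  0.066]
```

carry_out(steps=[[[0.04,-0.04,-0.02],-1,1],[[0.08,-0.085,-0.03],-2,1],[[0.12,-0.13,-0.03],-3,1],[[0.16,-0.175,-0.03],-4,1],[[0.2,-0.22,-0.03],-5,1],[[0.24,-0.265,-0.03],-6,1],[[0.28,-0.31,-0.03],-7,1],[[0.32,-0.355,-0.03],-8,1],[[0.36,-0.4,-0.03],-9,1],[[0.4,-0.445,-0.03],-10,1]])

```text
time: 1.35
tool_pos: [0.412, 0.0396, 0.2352]
ee_rot: [3.142, 0.001, 2.099]
wrist_force: [1.2, 0.0, -0.5]
width: 0.0009
finger_force: 0.0
```

```bash
python3 - <<'E'
from h import *
shifts([ch(-.135,.22),ch(-.135,.145)])
E
```

```text
t 1.35 tcp [0.412  0.0396 0.2352] rpy [3.142e+00 1.000e-03 2.099e+00] F [ 1.23  0.01 -0.5 ] q [-0.04 -0.22  1.61 -0.    1.76 -0.57]
[0.15  0.184 0.015]
[0.15  0.184 0.09 ]
```

carry_out(steps=[[[0.03,0.04,0],-1,1],[[0.06,0.08,0],-2,1],[[0.1,0.12,0],-3,1],[[0.13,0.16,0],-3.8,1],[[0.15,0.184,0.015],-3.8,1],[[0.15,0.184,0.05],-3.8,1],[[0.15,0.184,0.08],-3.8,1],[[0.15,0.184,0.09],-3.8,1],[[0.15,0.184,0.09],-3.8,1],[[0.15,0.184,0.09],-3.8,1]])

```text
time: 2.6
tool_pos: [0.4974, 0.2596, 0.1472]
ee_rot: [3.14, 0.002, 2.756]
wrist_force: [0.6, 0.1, 0.3]
width: 0.0006
finger_force: 0.0
```

```bash
python3 - <<'E'
from h import *
for n in('side','wrist'):
    s=snap(n)
    cv2.imwrite(f'pics/{n}2.png',s['image'][...,::-1])
a=cv2.imread('pics/side2.png')[120:270,220:420]; b=cv2.imread('pics/wrist2.png')
cv2.imwrite('pics/c2.png',np.hstack([cv2.resize(a,(400,300),interpolation=3),cv2.resize(b,(400,300))]))
shifts([ch(-.107,.145)]+[ch(-.09+.078*np.cos(a)-.008-.002*np.sin(a)*1,.07+.078*np.sin(a)+.002*np.cos(a)) for a in np.arange(1.6,-.01,-.2)])
E
```

```text
t 2.7 tcp [0.4973 0.2596 0.1472] rpy [3.139e+00 2.000e-03 2.756e+00] F [-0.34 -0.21  0.34] q [ 0.38  0.13  1.44 -0.    1.57 -0.81]
[-0.026  0.001  0.002]
[-0.03   0.001 -0.001]
[-0.046  0.001  0.   ]
[-0.061  0.001  0.004]
[-0.075  0.001  0.011]
[-0.087  0.001  0.02 ]
[-0.098  0.001  0.032]
[-0.106  0.001  0.045]
[-0.11   0.001  0.06 ]
[-0.112  0.     0.075]
```

View pics/c2.png

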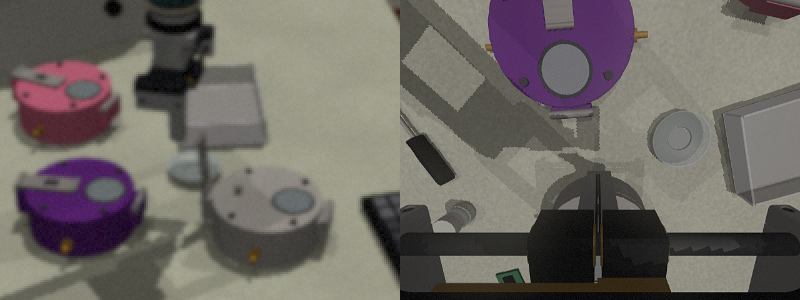

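Side view: fingers at (180,130) are outside the standing strap at (203,165). Now I push the hasp along the arc.

carry_out(steps=[[[-0.02,0.001,0.002],0,1],[[-0.03,0.001,0.001],0,1],[[-0.046,0.001,0.002],0,1],[[-0.061,0.001,0.006],0,1],[[-0.075,0.001,0.013],0,1],[[-0.087,0.001,0.022],0,1],[[-0.098,0.001,0.034],0,1],[[-0.106,0.001,0.047],0,1],[[-0.11,0.001,0.062],0,1],[[-0.112,0.001,0.072],0,1]])

```text
time: 3.95
tool_pos: [0.6007, 0.218, 0.0722]
ee_rot: [-3.141, -0.0, 2.756]
wrist_force: [-0.7, 0.2, 2.4]
width: 0.0003
finger_force: 1.3
```

carry_out(steps=[[[0,0,0.003],0,1],[[0,0,0.005],0,1],[[0,0,0.006],0,1],[[0,0,0.006],0,1]])

```text
time: 4.45
tool_pos: [0.6009, 0.2181, 0.0718]
ee_rot: [3.141, 0.003, 2.757]
wrist_force: [-7.2, -2.0, 14.8]
width: 0.0004
finger_force: 7.3
```

```bash
python3 - <<'E'
from h import *
s=snap('side'); cv2.imwrite('pics/c3.png',cv2.resize(s['image'][150:270,280:420,::-1],(700,600),interpolation=3))
st()
E
```

```text
t 4.5 tcp [0.6009 0.2181 0.0718] rpy [3.141e+00 3.000e-03 2.757e+00] F [-6.54 -2.47 14.75] q [ 0.26  0.34  1.34 -0.    1.46 -0.93]
```

View pics/c3.png

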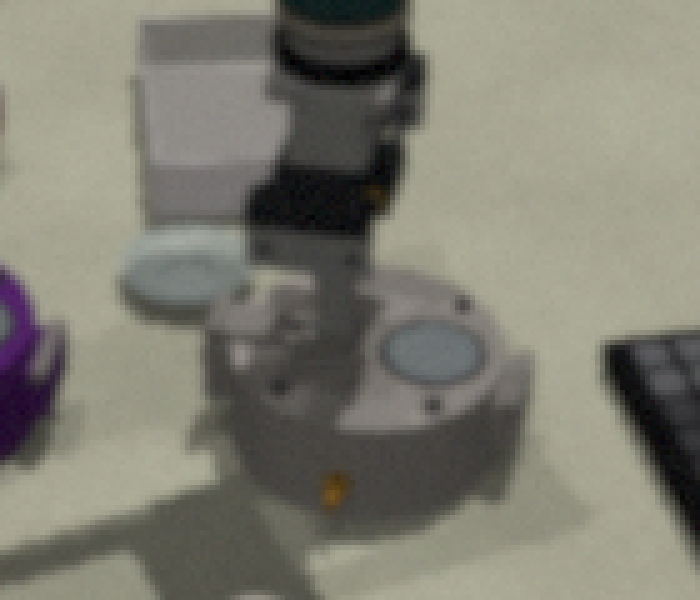

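The strap is flat under the fingers with 15 N of firm contact at z = 72 mm. I lift straight up, move over towards the paddle and check the hasp from the top.

carry_out(steps=[[[0,0,-0.01],0,1],[[0,0,-0.05],0,1],[[0,0,-0.1],0,1],[[0,0,-0.14],0,1],[[0.01,0.05,-0.14],0,1],[[0.02,0.1,-0.14],0,1],[[0.04,0.15,-0.14],0,1],[[0.06,0.2,-0.14],0,1],[[0.08,0.25,-0.14],0,1],[[0.08,0.25,-0.14],0,1]])

```text
time: 5.75
tool_pos: [0.6188, 0.4843, 0.203]
ee_rot: [-3.139, -0.003, 2.762]
wrist_force: [0.7, -0.1, -1.0]
width: 0.0005
finger_force: 0.0
```

```bash
python3 - <<'E'
from h import *
s=snap('top'); W=cloud(s); h=W[205:262,240:300].reshape(-1,3); print('pts >85mm',(h[:,2]>.085).sum())
cv2.imwrite('pics/c4.png',cv2.resize(s['image'][160:280,230:390,::-1],(800,600),interpolation=3))
shifts([np.r_[V,.2045],np.r_[V,.14]])
# chamber-frame heights along strap
q=(W[...,:2]-C)@np.array([[np.cos(YC),-np.sin(YC)],[np.sin(YC),np.cos(YC)]])
for x in np.arange(-.085,0,.01):
    m=(abs(q[...,0]-x)<.005)&(abs(q[...,1])<.012); print(round(x,3),np.nanmedian(W[m][:,2]).round(4),end='; ')
E
```

```text
pts >85mm 0
t 5.8 tcp [0.6197 0.4819 0.2043] rpy [-3.139e+00 -1.000e-03  2.759e+00] F [ 1.36  0.   -0.14] q [ 0.59  0.66  0.61 -0.    1.87 -0.6 ]
[-0.269 -0.662  0.001]
[-0.269 -0.662  0.066]
-0.085 0.0707; -0.075 0.0704; -0.065 0.0708; -0.055 0.0692; -0.045 0.0688; -0.035 0.0677; -0.025 0.0703; -0.015 0.0714; -0.005 0.0711;
```

View pics/c4.png

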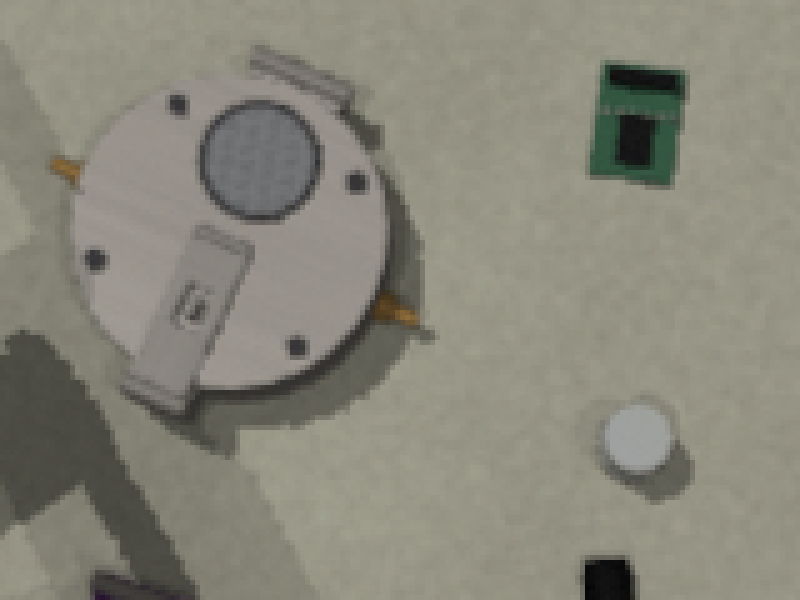

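The hasp lies flat with the staple through its slot at crop (192,305), and the board and jar are untouched. My sideways move went the wrong way (+y), which did no harm. Next I go to the valve.

carry_out(steps=[[[-0.02,-0.05,0],0,1],[[-0.04,-0.1,0],0,1],[[-0.07,-0.16,0],0,1],[[-0.09,-0.22,0],0,1],[[-0.12,-0.28,0],0,1],[[-0.14,-0.34,0],0,1],[[-0.17,-0.4,0],0,1],[[-0.19,-0.46,0],0,1],[[-0.21,-0.52,0],0,1],[[-0.235,-0.58,0],0,1]])

```text
time: 7.05
tool_pos: [0.6189, -0.1305, 0.2085]
ee_rot: [-3.141, 0.002, 2.754]
wrist_force: [0.8, 0.2, 0.3]
width: 0.0002
finger_force: 0.0
```

```bash
python3 - <<'E'
from h import *
shifts([np.r_[V,.2],np.r_[V,.14]])
E
```

```text
t 7.05 tcp [ 0.6189 -0.1305  0.2085] rpy [-3.141e+00  2.000e-03  2.754e+00] F [0.75 0.25 0.3 ] q [-0.3   0.27  1.15 -0.    1.72 -1.48]
[-0.041 -0.093  0.009]
[-0.041 -0.093  0.069]
```

carry_out(steps=[[[-0.015,-0.04,0],0.2,1],[[-0.037,-0.085,0],0.4,1],[[-0.037,-0.085,0.03],0.4,1],[[-0.037,-0.085,0.05],0.4,1],[[-0.037,-0.085,0.06],0.4,1],[[-0.037,-0.085,0.06],0.4,1],[[-0.037,-0.085,0.06],0.4,1]])

```text
time: 7.92
tool_pos: [0.6231, -0.22, 0.1491]
ee_rot: [-3.141, 0.003, 2.686]
wrist_force: [-0.2, -0.3, 0.4]
width: 0.0007
finger_force: 0.0
```

```bash
python3 - <<'E'
from h import *
s=snap('side'); cv2.imwrite('pics/c5.png',cv2.resize(s['image'][230:410,290:530,::-1],(800,600),interpolation=3))
shifts([np.r_[V,.14],np.r_[V,.088]])
E
```

```text
t 7.975 tcp [ 0.6232 -0.2199  0.1492] rpy [-3.141e+00  3.000e-03  2.687e+00] F [ 0.05 -0.7  -0.46] q [-0.42  0.35  1.17 -0.    1.62 -1.54]
[-0.004 -0.012  0.009]
[-0.004 -0.012  0.061]
```

View pics/c5.png

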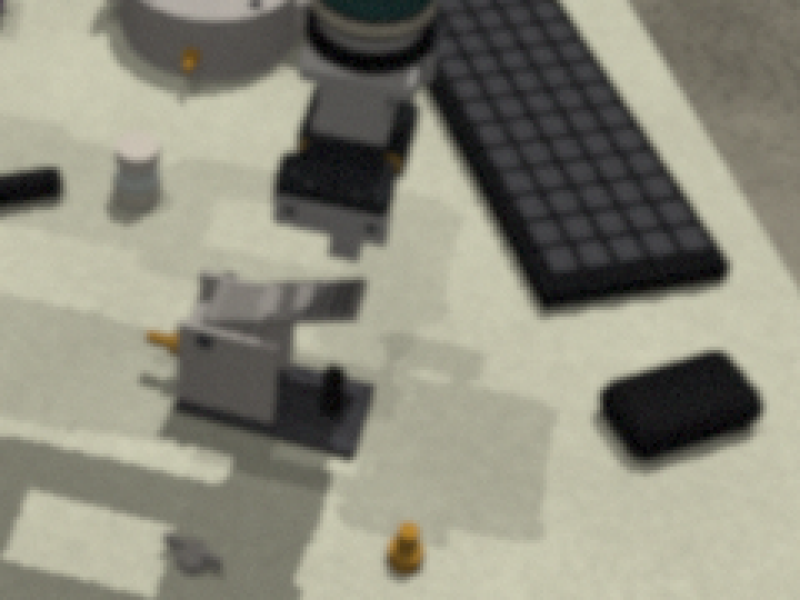

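Side view: the fingers at crop (345,250) are over the paddle's free end at (340,295). I correct the remaining offset and press down slowly.

carry_out(steps=[[[-0.004,-0.012,0],0,1],[[-0.004,-0.012,0.01],0,1],[[-0.004,-0.012,0.02],0,1],[[-0.004,-0.012,0.028],0,1],[[-0.004,-0.012,0.035],0,1],[[-0.004,-0.012,0.042],0,1],[[-0.004,-0.012,0.049],0,1],[[-0.004,-0.012,0.055],0,1],[[-0.004,-0.012,0.06],0,1],[[-0.004,-0.012,0.062],0,1]])

```text
time: 9.22
tool_pos: [0.6245, -0.2337, 0.0886]
ee_rot: [3.142, 0.011, 2.687]
wrist_force: [4.4, -3.0, 8.0]
width: 0.0004
finger_force: 4.0
```

carry_out(steps=[[[0,0,0],0,1],[[0,0,0],0,1],[[0,0,0],0,1],[[0,0,0],0,1]])

```text
time: 9.72
tool_pos: [0.6245, -0.2337, 0.089]
ee_rot: [3.142, 0.011, 2.687]
wrist_force: [3.8, -3.3, 7.7]
width: 0.0004
finger_force: 3.9
```

```bash
python3 - <<'E'
from h import *
s=snap('side'); cv2.imwrite('pics/c6.png',cv2.resize(s['image'][230:410,290:530,::-1],(800,600),interpolation=3))
shifts([np.r_[V,.088]])
s=snap('top');W=cloud(s); h=W[205:262,240:300,2]; print((h>.085).sum())
E
```

```text
t 9.775 tcp [ 0.6245 -0.2337  0.0891] rpy [3.142 0.011 2.687] F [ 4.89 -2.12  7.09] q [-0.44  0.38  1.25 -0.    1.5  -1.56]
[0.003 0.    0.001]
0
```

View pics/c6.png

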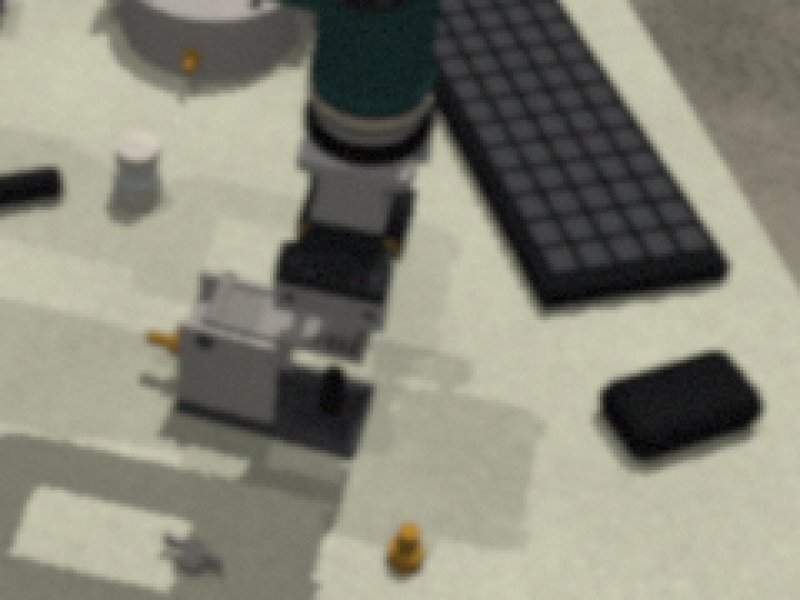

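The paddle is level: it lies flush with the cheeks, with about 8 N on it and the TCP at 89 mm. I hold a little longer and hand in.

carry_out(steps=[[[0,0,0.001],0,1],[[0,0,0.001],0,1],[[0,0,0.001],0,1],[[0,0,0.001],0,1],[[0,0,0.001],0,1],[[0,0,0.001],0,1]])

```text
time: 10.58
tool_pos: [0.6245, -0.2338, 0.0882]
ee_rot: [-3.142, 0.011, 2.687]
wrist_force: [4.0, -1.9, 7.9]
width: 0.0005
finger_force: 4.1
```

```bash
python3 -c "
from h import *
st(); print(robot.close_job())"
```

```text
t 10.575 tcp [ 0.6245 -0.2338  0.0882] rpy [-3.142  0.011  2.687] F [ 3.97 -1.9   7.92] q [-0.44  0.38  1.25 -0.    1.5  -1.56]
the job is handed in; nothing more can be done
None
```

I closed the hasp flat over the catch, then pressed the paddle level and handed the job in at 10.6 s with the fingers still holding it at about 8 N; no verdict was returned.

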